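# Clip the lifting hook onto the tube block

## Task

Get the magenta tube block ready for lifting: take the snap hook with the magenta grip out of its black tray, press it mouth-down by its grip onto the top bar of the magenta block's steel lifting eye until the gate gives way and springs shut under the bar, then let go so that the hook hangs from the eye. Leave the magenta block standing about where it is, and leave the blue block alone.

Things in the scene. Friction and masses are not known exactly. Their poses are not given: they have to be found in the camera images.
- magenta_grip (a point): Centre of the magenta grip, 46 (its x) x 20 (y) x 36 mm (z), atop an aluminium snap hook; pinch it across y. Hook: upside-down U in x-z, 18 mm thick, 150 g; legs 9 mm thick, 38 mm apart inside, ending 108 mm below this point; crook's underside 30 mm below it. It stands legs down in a fixed black tray 72 x 34 mm, 30 mm high, floor 5 mm: lift straight up over 30 mm. A blue hook is a bystander.
- magenta_gate (a joint): Sprung brass gate across the hook's mouth, 44 mm long: hinged in the -x leg 98 mm below the grip's centre, sloping up to its free end at the +x leg, 87 mm below it. Rad: 0 shut, 1.2 swung fully up into the hook. A bar pushed up between the legs opens it (about 4 N, rising to 5-15 N); it snaps shut under the bar once the bar's centre is less than 46 mm below the grip's centre.
- magenta_eye (a point): Middle of the top bar of the rigid upright steel lifting eye on the magenta tube block: bar 8 mm thick along this point's y, 146 mm above the bench, 60 mm clear inside. The hook's x goes square to the bar (either way round), a leg on each side; with the bar at the crook the grip's centre is 34 mm above it. Block 90 (x) x 140 (y) x 40 mm, 1.8 kg, loose on the bench; tube caps to 50 mm.
- blue_eye (a point): The same point on the blue block, which is like the magenta one in all but colour: a bystander.
Mind the look-alikes: they are no part of the job. What is shaped like the part that bears magenta_grip but green is not meant. Of the things like the part that bears magenta_eye, leave any that is yellow; of the rest the smaller one is meant.

How it is judged (in metres and radians):
On the way:
1. held in the fingers, the magenta hook is pressed onto the bar of the magenta eye so that the bar swings the gate open (value of joint magenta_gate above 0.4 rad and contact force between the fingers and magenta_hook above 1 N and horizontal distance between magenta_grip and magenta_eye below 0.05 m), for 0.02 s.
At the end, for the whole second after the job is handed in: The magenta hook, released and still (0.1 m/s), hangs with the bar between its legs above its shut gate (0.1 rad): bar middle 24-75 mm below the grip centre, within 26 mm across, 36 mm along the bar. Magenta block upright (0.1 rad), moved under 60 mm; blue block under 30 mm (z of magenta_eye in the frame of magenta_grip between -0.075 and -0.024 m and x of magenta_eye in the frame of magenta_grip between -0.026 and 0.026 m and y of magenta_eye in the frame of magenta_grip between -0.036 and 0.036 m and value of joint magenta_gate below 0.1 rad and linear speed of magenta_hook below 0.1 m/s and angle between magenta_eye's own z axis and vertical below 0.1 rad and distance of magenta_eye from where it was at the start of the episode below 0.06 m and distance of blue_eye from where it was at the start of the episode below 0.03 m); the robot touches nothing.
It fails at once if the magenta block is tipped (more than 0.35 rad) (angle between magenta_eye's own z axis and vertical above 0.35 rad).
It fails at once if the blue block is disturbed (moved more than 30 mm) (distance of blue_eye from where it was at the start of the episode above 0.03 m).
It also fails if it takes over 42 s, if anything falls off the work surface, if the arm or the gripper's body presses on something with over 40 N, if the wrist force passes 120 N, or if a joint passes its speed limit or range.

## Robot

A 6-joint arm with a two-finger parallel gripper is mounted at the origin on the work surface. World frame = base frame: x ahead of the robot, y to its left, z up, the work surface at z = 0. Lengths are in mm, angles in degrees, forces in N, time in s.
With the tool pointing down it reaches from about 350 to 850 mm from the base axis. Payload 8.1 kg.
Tool frame: the origin (TCP) lies on the centre line of the jaws, within the pads' length; the fingertips stand 19 mm ahead of it and the grasp point (between the pads) is the TCP; z points along the fingers, y is the direction in which the jaws open and shut (so a half turn about z gives the same grasp; the last joint's range is limited). The gripper opens to 85 mm and grips with 20 to 120 N. Pads are 22 mm wide; open, the fingers measure 114 mm over their backs; the gripper's body (76 mm by 85 mm) begins 54 mm behind the grasp point. The pads swing forward as they close: fully open they stand 13 mm farther back than shut.
Start: joints at [70.737, 7.471, 85.268, -0, 87.261, -4.893], TCP at [148.885, 581.239, 222.992] pointing down, gripper open.
Joint ranges: [-169.43, 169.43], [-51.17, 129.36], [1.28, 143.12], [-76.62, 256.62], [0, 156.53], [-152.29, 152.29]. Speed limits (degrees/s): [136.94, 136.94, 159.86, 180, 180, 180].

## Interface

Orientations are given as [roll, pitch, yaw] about the fixed x, y, z axes, in that order (R = Rz(yaw) Ry(pitch) Rx(roll)).
In Python, from bench import r, viewer gives the robot as it stands.
- The arm moves only by the tool carry_out, never from a script. Its argument "commands" is a list that holds one entry, the list of rows, each a list of 7 numbers: the finger opening in mm, from 0 to 85.4, then the shift along the tool's x, y, z in mm, then the turn, a rotation vector about the tool's x, y, z in degrees. A call has 1 to 5 rows; each row is the pose to reach, as a shift and turn from the pose commanded when the call began, along the tool's axes at that moment; what a row does not reach only later rows make up. A row lasts 1/8 s, in which the tool goes at most 62.5 mm and 10.7 degrees, less where a joint would pass 70% of its speed; a pose out of reach is approached as far as the arm can. A call with a gripper value outside its range is refused whole. The fingers move at their own pace and stop on an object; "grip_force" is the grip in N (left out, the last holds). Time passes only in rows, so rows that repeat a pose let the fingers close. It gives the time, the measured TCP pose, the force and the opening at its end, in the units of the state.
- r.sense(): the state, without advancing time (a new reading comes with each control period).
- viewer.snapshot(name): name is "side" or "top" or "wrist"; returns the picture (480x640x3 uint8, red, green, blue); there is no depth.
- viewer.calibration(name): a dict with "camera_matrix" (3x3 intrinsics, pixels), "rvec" (rotation vector, rad) and "tvec" (3), from world to camera coordinates, as OpenCV has them. Camera axes: x right, y down, z forward; pixel columns grow to the right and rows downward; lengths in mm; the calibration is good to about 2 mm. A picture is of the moment at which its call begins: read the wrist's pose just before it. calibration takes no time and is no camera call; for the wrist camera it gives the pose at the moment of the call.
- r.hand_in(): hands the job in, once; it reports no verdict.
The state is a dict: "time": time; "joint_pos": joint angles; "qd": joint speeds; "joint_efforts": joint torques, N m; "tool_pos": TCP position; "tcp_rot": TCP orientation; "ft_force": force on the tool from outside, world axes, zero at the start; "wrist_torque": the same for the moment, N m; "finger_gap": finger opening in mm.
Only numpy, scipy, OpenCV 4.12 (cv2) and the standard library are available. Lean on these libraries where they do the work, as an engineer would, in place of code of your own. Each camera call takes 0.05 s, during which the arm holds its last target. There are 200 camera calls.

## Working session

There is one attempt and no reset: what is moved stays moved. The work goes in short steps, Python scripts to look and compute and a tool call to move; the robot and the scene stay as the last step left them, time stands still between calls to the robot, and variables do not carry over. Pictures are saved under pics/ and viewed, about 8 in all and at most 12, crops included, and the job is handed in when it is done.

Besides the shell and the picture viewer there is one more tool, called after "Request:" as name(argument=value, ...), one argument or row to a line, values as JSON. carry_out: Moves the arm, as the interface text tells. Its arguments: {"type":"object","properties":{"commands":{"type":"array","items":{"type":"array","items":{"type":"array","items":{"type":"number"}}}},"grip_force":{"type":"number"}},"required":["commands"]}

```bash
mkdir -p pics; python3 - <<'E'
from bench import r, viewer
import cv2,numpy as np
for n in ("top","side"):
    c=viewer.calibration(n); im=viewer.snapshot(n)
    np.save(f"pics/{n}0.npy",im); cv2.imwrite(f"pics/{n}0.png",im[:,:,::-1])
    R=cv2.Rodrigues(np.array(c["rvec"]))[0]
    print(n,np.array(c["camera_matrix"]).round(1).tolist(),(-R.T@np.ravel(c["tvec"])).round(),R.round(3).tolist())
print(r.sense())
E
```

```text
top [[520.2, 0.0, 321.6], [0.0, 520.2, 235.5], [0.0, 0.0, 1.0]] [ 342. -165. 1449.] [[0.029, -1.0, -0.011], [-0.996, -0.028, -0.082], [0.082, 0.013, -0.997]]
side [[497.7, 0.0, 319.7], [0.0, 497.7, 242.6], [0.0, 0.0, 1.0]] [361. 697. 705.] [[-0.992, -0.127, 0.01], [-0.081, 0.565, -0.821], [0.098, -0.815, -0.57]]
{'time': 0.1, 'joint_pos': array([ 7.07353940e+01,  7.51073820e+00,  8.53234995e+01,  2.84743724e-03,
        8.72623892e+01, -4.89381183e+00]), 'qd': array([-0.00408421, -0.10295444, -0.17841947, -0.09629206, -0.01105238,
        0.01198752]), 'joint_efforts': array([-5.00085189e-04, -5.70955646e+01, -5.01941085e+01, -3.37928213e-04,
        8.32184160e-03, -3.77226945e-05]), 'tool_pos': array([148.71536432, 580.74683267, 222.04539145]), 'tcp_rot': array([-1.79903968e+02, -1.10767647e-02,  1.65629058e+02]), 'ft_force': array([-0.79039617, -0.49340807,  0.45812033]), 'wrist_torque': array([-0.00250344, -0.04877062, -0.01902725]), 'finger_gap': 85.31956572284425}
```

View pics/top0.png

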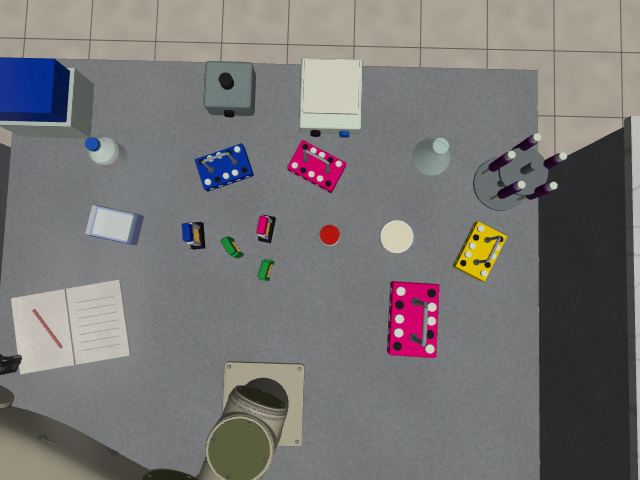

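View pics/side0.png

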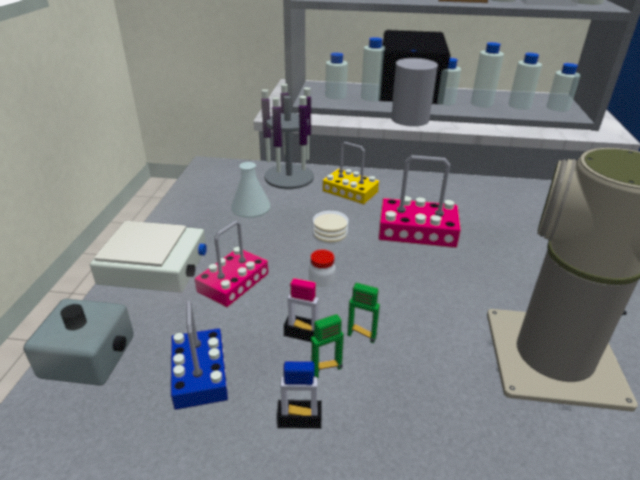

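The top view shows these candidates:
- **Hook:** the magenta grip at (265,226). Look-alikes are green at (231,246) and (266,270), and blue at (192,235).
- **Eye:** the small magenta block at (318,165). Look-alikes are the large magenta block at (415,320), yellow at (482,250), and blue at (224,167).

I choose the hook at (265,226) and the block at (318,165), and check both in a close crop.

```bash
cat > h.py <<'E'
import numpy as np, cv2
def cam(c):
    R=cv2.Rodrigues(np.array(c["rvec"],float))[0]; return np.array(c["camera_matrix"]),R,np.ravel(c["tvec"])
def ray(c,uv,z):
    K,R,t=cam(c); o=-R.T@t; d=R.T@np.linalg.inv(K)@np.array([uv[0],uv[1],1.]); return o+d*(z-o[2])/d[2]
def proj(c,P):
    return cv2.projectPoints(np.atleast_2d(np.array(P,float)),np.array(c["rvec"],float),np.array(c["tvec"],float),np.array(c["camera_matrix"]),None)[0][:,0]
def mag(im): 
    h=cv2.cvtColor(im,cv2.COLOR_RGB2HSV); return ((h[...,0]>155)&(h[...,0]<176)&(h[...,1]>150)&(h[...,2]>90)).astype(np.uint8)
def blobs(im,mn=20):
    n,l,s,c=cv2.connectedComponentsWithStats(mag(im)); return [(s[i].tolist(),c[i].round(1).tolist(),cv2.minAreaRect(np.argwhere(l==i)[:,::-1].astype(np.float32))) for i in range(1,n) if s[i][4]>mn]
E
python3 - <<'E'
from bench import r, viewer
from h import *
ims={n:np.load(f"pics/{n}0.npy") for n in("top","side")}
for n in ims:
    for b in blobs(ims[n]): print(n,b, ray(viewer.calibration(n),b[1],120).round(1))
t=cv2.resize(ims["top"][135:285,175:360],None,fx=4,fy=4,interpolation=cv2.INTER_CUBIC)
s=cv2.resize(ims["side"][210:310,185:335],None,fx=4,fy=4,interpolation=cv2.INTER_CUBIC)
cv2.imwrite("pics/crop1.png",t[:,:,::-1])
E
```

```text
top ([287, 140, 59, 53, 1232], [316.7, 167.0], ((316.1405334472656, 165.95675659179688), (51.4676513671875, 33.999839782714844), 27.897274017333984)) [ 628.3 -129.7  120. ]
top ([257, 216, 11, 19, 155], [261.8, 224.8], ((261.9422912597656, 224.78846740722656), (8.825225830078125, 18.04268455505371), 11.309932708740234)) [473.8   6.9 120. ]
top ([389, 282, 50, 76, 2437], [412.6, 318.7], ((413.81048583984375, 319.2904968261719), (47.09117126464844, 74.0075454711914), 2.862405300140381)) [ 246.3 -383.5  120. ]
side ([379, 198, 81, 49, 2293], [419.5, 223.2], ((419.9605712890625, 222.04763793945312), (79.71253967285156, 41.74275588989258), 5.906141757965088)) [ 254.4 -244.   120. ]
side ([196, 251, 72, 55, 1633], [231.6, 278.2], ((233.08001708984375, 275.4400329589844), (41.20000457763672, 71.19999694824219), 53.13010025024414)) [ 6.09e+02 -5.00e-01  1.20e+02]
side ([291, 279, 25, 22, 440], [302.7, 289.0], ((302.4759521484375, 289.13201904296875), (25.133405685424805, 18.693531036376953), 10.30484676361084)) [473.2  11.7 120. ]
```

View pics/crop1.png

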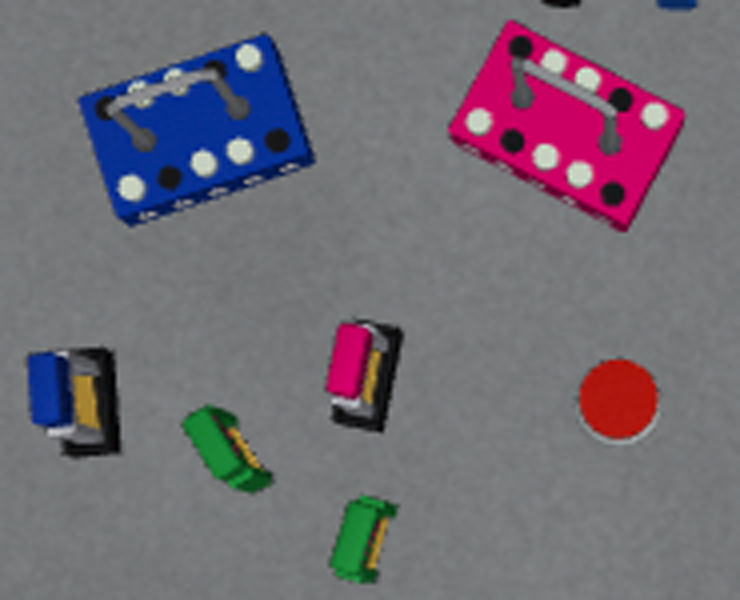

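The crop confirms both choices. The magenta grip is at crop (348,360), standing in its black tray. The small magenta block has its eye bar running from (525,62) to (612,108). The greens, the blue hook and the blue block are separate.

```bash
cat >> h.py <<'E'
from scipy.spatial.transform import Rotation as Ro
def plan(s,target,yaw,pos=None,y0=None):
    """shift in tool axes & turn about tool z, for tool pointing down"""
    p=s["tool_pos"]; R=Ro.from_euler("xyz",s["tcp_rot"],degrees=True)
    T=Ro.from_euler("xyz",[180,0,yaw],degrees=True)
    return R.inv().apply(np.array(target)-p).round(1),(R.inv()*T).as_rotvec(degrees=True).round(2)
E
python3 - <<'E'
from bench import r, viewer
from h import *
ct=viewer.calibration("top");s=r.sense()
im=np.load("pics/top0.npy")
b=[b for b in blobs(im) if 250<b[1][0]<280][0]
g=ray(ct,b[1],129); bp=cv2.boxPoints(b[2]); W=np.array([ray(ct,p,131) for p in bp]); print("grip",g.round(1)); print(W.round(1).tolist())
A=ray(ct,(175+525/4,135+62/4),150);B=ray(ct,(175+612/4,135+108/4),150);print("bar",A.round(),B.round(),(A+B)/2,np.degrees(np.arctan2(*(A-B)[1::-1])))
for n,u in dict(g1=(231,246),g2=(265,270),blue=(187,234)).items(): print(n,ray(ct,u,115).round())
K,R,t=cam(viewer.calibration("wrist")); T=Ro.from_euler("xyz",s["tcp_rot"],degrees=True)
print("cam in tool",T.inv().apply(-R.T@t-s["tool_pos"]).round(1),"axes",T.inv().apply(R).round(2).tolist(),K.round().tolist())
print(plan(s,[g[0],g[1],260],168))
E
```

```text
grip [472.9   5.7 129. ]
[[451.9, 19.9, 131.0], [497.5, 12.6, 131.0], [493.7, -9.7, 131.0], [448.1, -2.4, 131.0]]
bar [ 664. -103.  150.] [ 635. -159.  150.] [ 649.52396053 -130.74860333  150.        ] 63.31791202511635
g1 [417.  85. 115.]
g2 [358.  -5. 115.]
blue [445. 200. 115.]
cam in tool [  80.2   -0.3 -150. ] axes [[0.0, 1.0, -0.0], [-0.95, 0.0, -0.32], [-0.32, 0.0, 0.95]] [[397.0, 0.0, 316.0], [0.0, 397.0, 230.0], [0.0, 0.0, 1.0]]
(array([-456.8, -476.6,  -37.2]), array([-0.1 , -0.01, -2.37]))
```

Request:
carry_out(
  commands=[
    [[50,-40,-42,-5,0,0,0],[50,-80,-84,-15,0,0,-1],[50,-122,-127,-25,0,0,-2],[50,-164,-171,-35,0,0,-2],[50,-206,-215,-37,0,0,-2.4]],
  ],
)

```text
time: 0.72
tool_pos: [295.8, 320.3, 260.5]
tcp_rot: [180.0, 0.0, 168.1]
ft_force: [1.1, -0.0, -0.4]
finger_gap: 50.0
```

Request:
carry_out(
  commands=[
    [[50,-42,-44,0,0,0,0],[50,-84,-88,0,0,0,0],[50,-126,-132,0,0,0,0],[50,-168,-176,0,0,0,0],[50,-210,-219,0,0,0,0]],
  ],
)

```text
time: 1.35
tool_pos: [455.6, 62.1, 259.8]
tcp_rot: [180.0, 0.0, 168.0]
ft_force: [0.1, 1.2, 1.5]
finger_gap: 50.0
```

Request:
carry_out(
  commands=[
    [[50,-38,-40,0,0,0,0],[50,-38,-40,0,0,0,0]],
  ],
)

```text
time: 1.6
tool_pos: [484.7, 13.8, 259.1]
tcp_rot: [-179.9, -0.1, 167.7]
ft_force: [-1.3, -0.0, 0.1]
finger_gap: 49.5
```

```bash
python3 - <<'E'
from bench import r, viewer
from h import *
s=r.sense(); print(s["time"],s["tool_pos"],s["tcp_rot"])
c=viewer.calibration("wrist"); im=viewer.snapshot("wrist"); np.save("pics/w1.npy",im); cv2.imwrite("pics/w1.png",im[:,:,::-1])
for b in blobs(im):
    print(b,ray(c,b[1],131).round(1)); print([ray(c,p,131).round(1).tolist() for p in cv2.boxPoints(b[2])])
E
```

```text
1.6 [484.68258513  13.76243226 259.0585751 ] [-1.79942279e+02 -7.96643005e-02  1.67746659e+02]
([291, 166, 28, 66, 1636], [304.9, 198.2], ((304.872314453125, 198.20152282714844), (65.06633758544922, 26.237319946289062), 86.8201675415039)) [471.3   8.  131. ]
[[446.9, 2.8, 131.0], [449.7, 21.0, 131.0], [497.1, 13.4, 131.0], [494.1, -5.7, 131.0]]
([160, 297, 58, 70, 1745], [182.1, 329.1], ((179.70782470703125, 330.3533935546875), (38.7514533996582, 81.43909454345703), 30.34324836730957)) [ 555.9 -112.4  131. ]
[[573.0, -152.3, 131.0], [519.0, -99.0, 131.0], [540.9, -78.6, 131.0], [597.3, -131.5, 131.0]]
([248, 313, 47, 91, 2168], [271.7, 356.4], ((269.9677429199219, 358.57861328125), (42.77668762207031, 86.17182922363281), 8.29714584350586)) [596.2 -48.3 131. ]
[[631.8, -83.1, 131.0], [554.0, -51.2, 131.0], [566.5, -19.7, 131.0], [645.8, -49.1, 131.0]]
([243, 369, 7, 13, 51], [246.1, 375.9], ((246.5, 375.0), (4.850712299346924, 11.884245872497559), 14.03624439239502)) [610.3 -74.  131. ]
[[613.9, -78.0, 131.0], [603.2, -72.5, 131.0], [605.2, -69.0, 131.0], [615.9, -74.4, 131.0]]
```

View pics/w1.png

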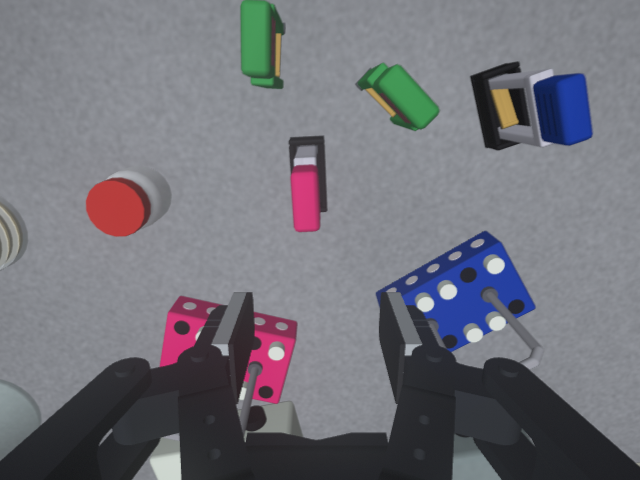

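The wrist view shows the magenta grip at (305,198) in its tray, with nothing in the fingers' way. Let me settle and work out the shift.

Request:
carry_out(
  commands=[
    [[50,0,0,0,0,0,0]],
  ],
)

```text
time: 1.78
tool_pos: [483.5, 17.7, 259.7]
tcp_rot: [180.0, -0.0, 168.1]
ft_force: [0.0, -0.0, -0.9]
finger_gap: 50.2
```

```bash
python3 - <<'E'
from bench import r, viewer
from h import *
s=r.sense(); print(s["time"],s["tool_pos"],s["tcp_rot"],s["qd"].round(2))
print(plan(s,[472,7.5,114],170.4))
c=viewer.calibration("wrist"); im=viewer.snapshot("wrist")
for b in blobs(im)[:1]:
    print(b,ray(c,b[1],131).round(1)); print([ray(c,p,131).round(1).tolist() for p in cv2.boxPoints(b[2])])
E
```

```text
1.775 [483.48818979  17.70785423 259.69874217] [ 1.79985625e+02 -4.89199360e-02  1.68053206e+02] [ 1.05 -0.7   0.07 -0.05  0.02 -0.04]
(array([  9. , -12.4, 145.7]), array([ 0.02, -0.05, -2.35]))
([285, 168, 29, 66, 1657], [299.5, 200.9], ((299.57049560546875, 200.84390258789062), (65.46876525878906, 26.44734001159668), 86.00909423828125)) [471.5   7.7 131. ]
[[446.8, 2.2, 131.0], [449.4, 20.6, 131.0], [497.5, 13.7, 131.0], [494.8, -5.7, 131.0]]
```

Request:
carry_out(
  commands=[
    [[50,9,-12.5,20,0,0,-2.3],[50,9,-12.5,60,0,0,-2.3],[50,9,-12.5,100,0,0,-2.3],[50,9,-12.5,130,0,0,-2.3],[50,9,-12.5,146,0,0,-2.3]],
  ],
)

```text
time: 2.45
tool_pos: [471.3, 8.0, 112.4]
tcp_rot: [-180.0, -0.1, 170.4]
ft_force: [-0.4, -0.3, 1.3]
finger_gap: 49.7
```

Request:
carry_out(
  commands=[
    [[50,0,0,0,0,0,0],[50,0,0,0,0,0,0]],
  ],
)

```text
time: 2.7
tool_pos: [473.6, 6.9, 115.5]
tcp_rot: [180.0, 0.1, 170.4]
ft_force: [0.3, 0.4, 0.1]
finger_gap: 49.9
```

```bash
python3 - <<'E'
from bench import r, viewer
from h import *
s=r.sense(); print(s["time"],s["tool_pos"],s["tcp_rot"],s["ft_force"])
im=viewer.snapshot("wrist"); cv2.imwrite("pics/w2.png",im[:,:,::-1])
E
```

```text
2.7 [473.57282527   6.91635867 115.54211941] [1.79989063e+02 1.29027121e-01 1.70365912e+02] [0.30040689 0.40378449 0.06987966]
```

View pics/w2.png

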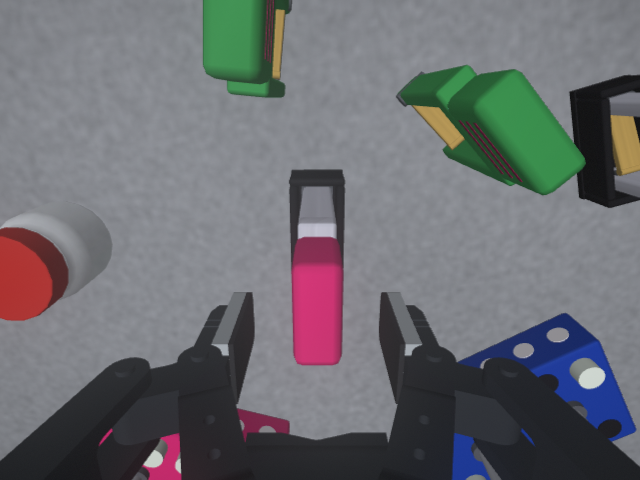

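The grip at (318,300) is centred between the open fingers and square to them. I'll close, then lift straight up.

Request:
carry_out(
  commands=[
    [[5,0,0,0,0,0,0],[5,0,0,0,0,0,0],[5,0,0,0,0,0,0],[5,0,0,0,0,0,0],[5,0,0,0,0,0,0]],
  ],
  grip_force=80,
)

```text
time: 3.38
tool_pos: [473.3, 6.5, 115.2]
tcp_rot: [180.0, 0.1, 170.3]
ft_force: [-1.1, -0.5, 6.3]
finger_gap: 17.2
```

Request:
carry_out(
  commands=[
    [[5,0,0,-15,0,0,0],[5,0,0,-35,0,0,0],[5,0,0,-75,0,0,0],[5,0,0,-125,0,0,0],[5,0,0,-165,0,0,0]],
  ],
)

```text
time: 4.0
tool_pos: [472.6, 6.6, 281.9]
tcp_rot: [180.0, 0.1, 170.3]
ft_force: [1.0, -0.0, -2.6]
finger_gap: 17.2
```

```bash
python3 - <<'E'
from bench import r, viewer
from h import *
s=r.sense(); print(s["time"],s["tool_pos"],s["tcp_rot"],s["ft_force"],s["finger_gap"])
for n in("wrist","top","side"):
    im=viewer.snapshot(n); np.save(f"pics/{n}3.npy",im); cv2.imwrite(f"pics/{n}3.png",im[:,:,::-1])
w=np.load("pics/wrist3.npy");t=np.load("pics/top3.npy");sd=np.load("pics/side3.npy")
a=cv2.resize(t[130:210,260:380],(480,320),interpolation=cv2.INTER_CUBIC);b=cv2.resize(sd[180:310,180:375],(480,320),interpolation=cv2.INTER_CUBIC)
cv2.imwrite("pics/m3.png",np.vstack([a,b])[:600,:,::-1])
s=r.sense(); print(s["tool_pos"])
E
```

```text
4.0 [472.63358618   6.64745856 281.87582439] [1.79990882e+02 9.44347567e-02 1.70324598e+02] [ 0.97903021 -0.01550525 -2.55596299] 17.2143136438622
[473.94886536   6.52696493 282.44581546]
```

View pics/m3.png

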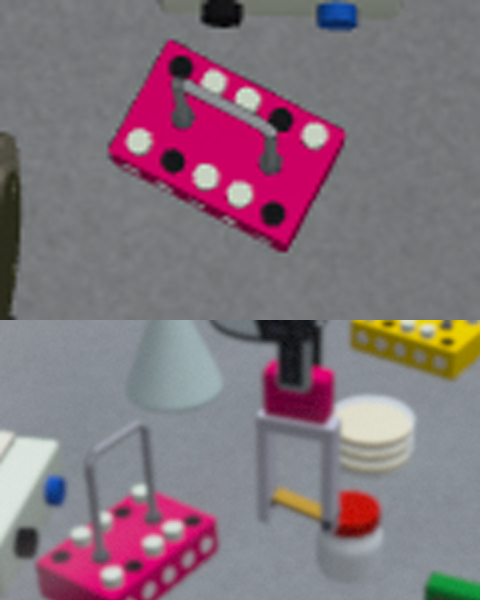

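View pics/wrist3.png

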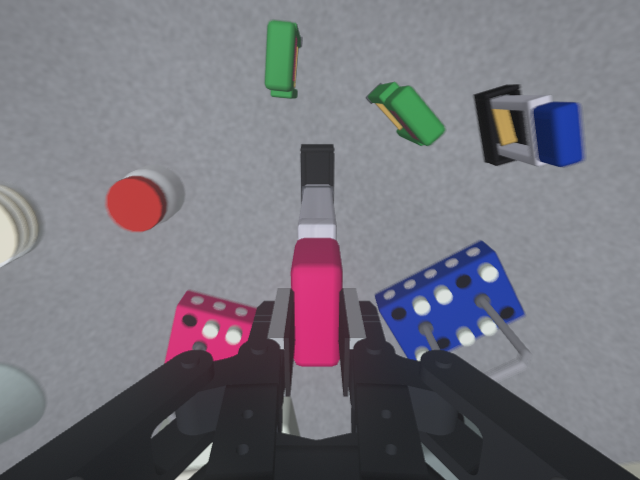

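The hook is held by its grip, clear of the tray, with its gate shut. The bar ends are at top px (305.2,150.5) and (328.5,162.8), and side px (217.4,237.7) and (238.9,223.9). Now triangulate.

```bash
python3 - <<'E'
from bench import r, viewer
from h import *
P=lambda c:(lambda K,R,t:K@np.c_[R,t])(*cam(c))
ct,cs=viewer.calibration("top"),viewer.calibration("side")
X=cv2.triangulatePoints(P(ct),P(cs),np.array([[305.2,150.5],[328.5,162.8]]).T,np.array([[217.4,237.7],[238.9,223.9]]).T)
X=(X[:3]/X[3]).T; print(X.round(1),np.linalg.norm(X[0]-X[1]))
for z in(146,150):
  A=ray(ct,(305.2,150.5),z);B=ray(ct,(328.5,162.8),z);print("top",z,(A+B)/2,np.degrees(np.arctan2(*(A-B)[1::-1])),np.linalg.norm(A-B))
A=ray(cs,(217.4,237.7),146);B=ray(cs,(238.9,223.9),146);print("side",(A+B)/2,np.degrees(np.arctan2(*(A-B)[1::-1])))
# block rectangle yaw from top image (block top z=40)
b=[b for b in blobs(np.load("pics/top3.npy")) if abs(b[1][0]-317)<6 and b[1][1]<200][0]
W=np.array([ray(ct,p,38) for p in cv2.boxPoints(b[2])]); print(W.mean(0),[np.degrees(np.arctan2(*(W[(i+1)%4]-W[i])[1::-1])).round(1) for i in range(4)])
E
```

```text
[[ 665.3  -99.7  139.2]
 [ 636.3 -160.1  136.3]] 67.02361746140039
top 146 [ 649.42096074 -129.96917747  146.        ] 63.35829999902638 67.3977993616717
top 150 [ 648.47694411 -130.07693176  150.        ] 63.35829999902642 67.19089931524675
side [ 645.96903807 -117.71967365  146.        ] 62.40905239446926
[ 648.86673516 -126.0750041    38.        ] [np.float64(-25.7), np.float64(-116.8), np.float64(153.9), np.float64(63.4)]
```

```bash
python3 - <<'E'
from bench import r
from h import *
s=r.sense(); print(s["tool_pos"],plan(s,[649,-129,285],153.3))
E
```

```text
[473.94886536   6.52696493 282.44581546] (array([-195.3, -104.2,   -1.5]), array([ 0.07,  0.32, 17.03]))
```

Request:
carry_out(
  commands=[
    [[5,-35,-19,-1,0,0,3],[5,-80,-43,-2,0,0,8],[5,-130,-70,-2,0,0,13],[5,-175,-94,-2,0,0,17],[5,-195,-104,-2,0,0,17]],
  ],
)

```text
time: 4.78
tool_pos: [647.7, -130.4, 277.8]
tcp_rot: [-179.9, -0.2, 153.2]
ft_force: [0.1, 0.6, -0.9]
finger_gap: 17.3
```

Request:
carry_out(
  commands=[
    [[5,0,0,0,0,0,0],[5,0,0,0,0,0,0]],
  ],
)

```text
time: 5.03
tool_pos: [646.4, -128.0, 279.7]
tcp_rot: [-180.0, -0.1, 153.3]
ft_force: [-0.2, -0.6, -2.5]
finger_gap: 17.4
```

```bash
python3 - <<'E'
from bench import r, viewer
from h import *
s=r.sense(); print(s["time"],s["tool_pos"],s["tcp_rot"],s["ft_force"],s["finger_gap"])
w=viewer.snapshot("wrist");t=viewer.snapshot("side")
print(r.sense()["tool_pos"], plan(r.sense(),[649,-129,285],153.3))
b=cv2.resize(t[130:330,150:330],(432,480),interpolation=cv2.INTER_CUBIC)
cv2.imwrite("pics/m4.png",np.hstack([cv2.resize(w,(360,480))[:,:360],b])[:,:,::-1])
E
```

```text
5.025 [ 646.44637321 -128.0402885   279.69513625] [-1.79983035e+02 -1.43722906e-01  1.53342487e+02] [-0.18271106 -0.58973189 -2.52837173] 17.38425621662701
[ 646.64238389 -127.80806611  280.82558506] (array([-2.6, -0. , -4.2]), array([-0.  , -0.04,  0.07]))
```

View pics/m4.png

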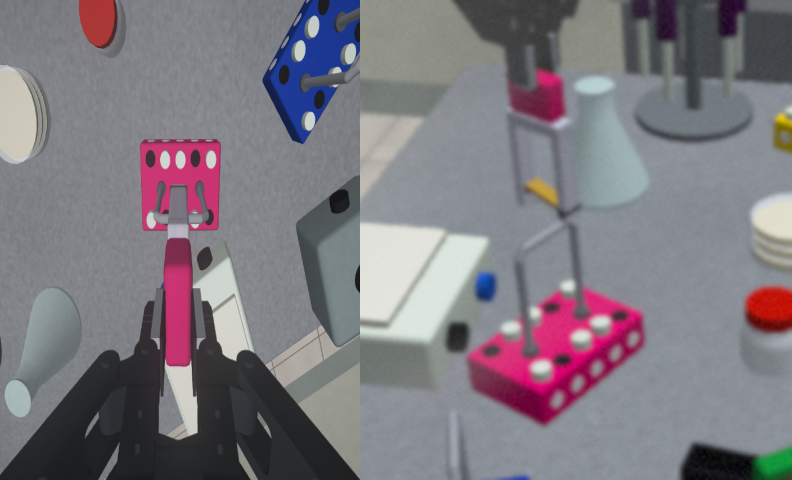

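The hook stands above the eye. In the wrist view the bar crosses at about (324,217) full-frame, centred on the hook's plane at about u=318. Now check the bar position from the wrist view.

```bash
python3 - <<'E'
from bench import r, viewer
from h import *
c=viewer.calibration("wrist");s=r.sense()
T=Ro.from_euler("xyz",s["tcp_rot"],degrees=True)
for uv in((324,217),(324,213),(324,221)):
    p=ray(c,uv,148); print(p.round(1),T.inv().apply(p-s["tool_pos"]).round(1))
E
```

```text
[ 652.6 -124.3  148. ] [ -3.9   5.8 132.8]
[ 649.9 -123.   148. ] [ -0.8   5.8 132.8]
[ 655.4 -125.7  148. ] [ -7.    5.8 132.8]
```

Request:
carry_out(
  commands=[
    [[5,-3,2,10,0,0,0],[5,-3,2,22,0,0,0],[5,-3,2,30,0,0,0],[5,-3,2,36,0,0,0],[5,-3,2,42,0,0,0]],
  ],
)

```text
time: 5.75
tool_pos: [651.4, -128.4, 239.7]
tcp_rot: [180.0, 0.1, 153.3]
ft_force: [0.1, -0.6, 3.5]
finger_gap: 17.0
```

Request:
carry_out(
  commands=[
    [[5,0,0,8,0,0,0],[5,0,0,16,0,0,0],[5,0,0,24,0,0,0],[5,0,0,32,0,0,0],[5,0,0,40,0,0,0]],
  ],
)

```text
time: 6.38
tool_pos: [650.7, -128.1, 197.6]
tcp_rot: [-180.0, -0.0, 153.3]
ft_force: [0.1, -0.5, -2.2]
finger_gap: 17.1
```

```bash
python3 - <<'E'
from bench import r, viewer
from h import *
s=r.sense(); print(s["time"],s["tool_pos"],s["tcp_rot"],s["ft_force"],s["finger_gap"])
w=viewer.snapshot("wrist");t=viewer.snapshot("side")
b=cv2.resize(t[130:330,150:330],(432,480),interpolation=cv2.INTER_CUBIC)
cv2.imwrite("pics/m5.png",np.hstack([cv2.resize(w,(360,480))[:,:360],b])[:,:,::-1])
E
```

```text
6.375 [ 650.70880313 -128.13085822  197.59269646] [-1.79987214e+02 -4.73463670e-02  1.53330229e+02] [ 0.13840545 -0.52118686 -2.16595894] 17.052049340730754
```

View pics/m5.png

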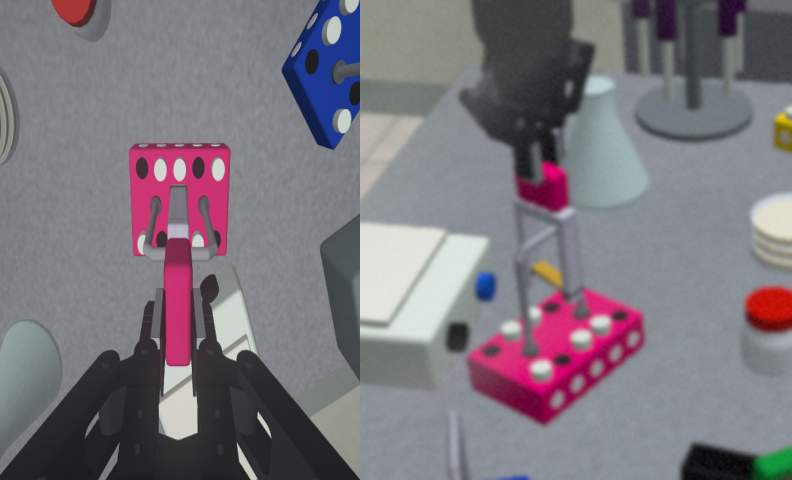

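The bar lies between the legs, with the legs straddling it and the crook still a little above it at side crop (545,210). I'll press the rest of the way.

Request:
carry_out(
  commands=[
    [[5,0,0,4,0,0,0],[5,0,0,8,0,0,0],[5,0,0,11,0,0,0],[5,0,0,13,0,0,0],[5,0,0,13,0,0,0]],
  ],
)

```text
time: 7.1
tool_pos: [650.8, -128.1, 185.8]
tcp_rot: [-180.0, -0.0, 153.3]
ft_force: [0.4, 0.2, -2.3]
finger_gap: 17.4
```

```bash
python3 - <<'E'
from bench import r, viewer
from h import *
for i in range(3):
    s=r.sense(); print(s["time"],s["tool_pos"].round(1),s["tcp_rot"].round(2),s["ft_force"].round(1),s["finger_gap"]); t=viewer.snapshot("side"); w=viewer.snapshot("wrist")
b=cv2.resize(t[190:300,190:300],(550,550),interpolation=cv2.INTER_CUBIC)
cv2.imwrite("pics/m6.png",b[:,:,::-1])
E
```

```text
7.1 [ 650.8 -128.1  185.8] [-1.8000e+02 -2.0000e-02  1.5333e+02] [ 0.4  0.2 -2.3] 17.421797677860905
7.2 [ 651.  -128.2  186.1] [1.8000e+02 1.0000e-02 1.5333e+02] [-0.1  0.6 -1.5] 16.928527297493233
7.3 [ 651.  -128.2  186.2] [1.7999e+02 2.0000e-02 1.5333e+02] [-0.7  0.6 -0.8] 16.744930449936252
```

View pics/m6.png

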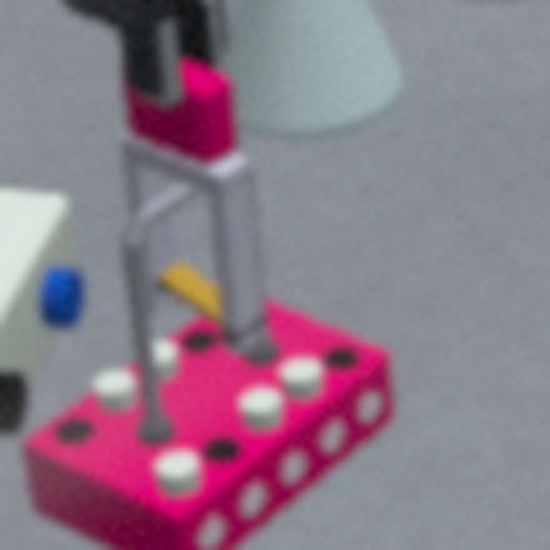

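The gate (brass, at about (190,290)) is back to its shut slope below the bar, the bar sits just under the crook, and there is no residual gate force. I'll lower a little to seat it, let go, and withdraw straight up.

Request:
carry_out(
  commands=[
    [[5,0,0,2,0,0,0],[5,0,0,3,0,0,0],[22,0,0,3,0,0,0],[30,0,0,3,0,0,0],[50,0,0,3,0,0,0]],
  ],
)

```text
time: 8.02
tool_pos: [651.1, -128.2, 183.4]
tcp_rot: [180.0, 0.0, 153.3]
ft_force: [-0.1, 0.1, -0.1]
finger_gap: 47.1
```

Request:
carry_out(
  commands=[
    [[50,0,0,0,0,0,0],[50,0,0,-6,0,0,0],[50,0,0,-20,0,0,0],[50,0,0,-50,0,0,0],[50,0,0,-90,0,0,0]],
  ],
)

```text
time: 8.65
tool_pos: [650.4, -128.0, 274.0]
tcp_rot: [-180.0, -0.1, 153.3]
ft_force: [0.2, -0.1, 1.2]
finger_gap: 50.2
```

Request:
carry_out(
  commands=[
    [[50,20,0,-20,0,0,0],[50,40,0,-40,0,0,0],[50,60,0,-60,0,0,0],[50,60,0,-60,0,0,0],[50,60,0,-60,0,0,0]],
  ],
)

```text
time: 9.28
tool_pos: [597.6, -101.4, 333.0]
tcp_rot: [180.0, 0.0, 153.3]
ft_force: [-0.4, 0.3, 0.2]
finger_gap: 49.9
```

```bash
python3 - <<'E'
from bench import r, viewer
from h import *
s=r.sense(); print(s["time"],s["tool_pos"].round(1),s["ft_force"].round(1))
t=viewer.snapshot("side"); w=viewer.snapshot("wrist"); p=viewer.snapshot("top")
print([ (b[0],b[1]) for b in blobs(t)+blobs(p)])
b=cv2.resize(t[190:300,190:300],(480,480),interpolation=cv2.INTER_CUBIC)
cv2.imwrite("pics/m7.png",np.hstack([b,cv2.resize(p[130:210,270:350],(300,300),interpolation=cv2.INTER_CUBIC)if 0 else cv2.resize(w,(320,480))])[:,:,::-1])
E
```

```text
9.275 [ 597.6 -101.4  333. ] [-0.4  0.3  0.2]
[([379, 198, 81, 49, 2280], [419.6, 223.2]), ([215, 202, 22, 22, 343], [225.7, 212.2]), ([196, 251, 72, 55, 1575], [231.5, 278.8]), ([314, 152, 32, 41, 504], [330.6, 174.1]), ([287, 162, 14, 13, 80], [293.6, 167.8]), ([389, 282, 50, 76, 2436], [412.6, 318.7])]
```

View pics/m7.png

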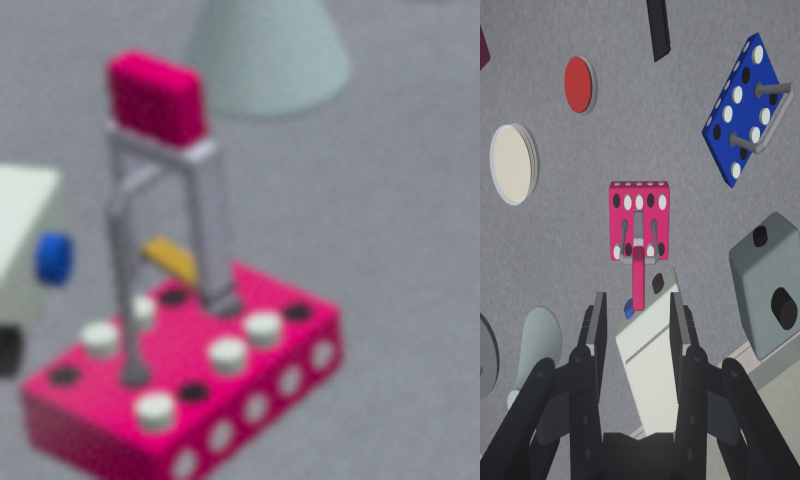

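The hook hangs upright on the bar with its gate shut and the robot clear. One check for stillness, then I hand in.

Request:
carry_out(
  commands=[
    [[50,0,0,0,0,0,0],[50,0,0,0,0,0,0],[50,0,0,0,0,0,0],[50,0,0,0,0,0,0]],
  ],
)

```text
time: 9.93
tool_pos: [597.3, -101.2, 333.0]
tcp_rot: [180.0, 0.0, 153.3]
ft_force: [0.0, 0.7, -0.0]
finger_gap: 50.0
```

```bash
python3 - <<'E'
from bench import r, viewer
from h import *
for i in range(2): print([b[1] for b in blobs(viewer.snapshot("side"))])
print(r.hand_in())
E
```

```text
[[419.5, 223.2], [225.7, 212.1], [231.6, 279.1]]
[[419.5, 223.2], [225.7, 212.1], [231.5, 279.1]]
the job is handed in; nothing more can be done
None
```

I lifted the magenta hook from its tray, turned it square to the small magenta block's eye and pressed it onto the bar. I then let go, backed the arm away and handed in at about 10 s.

- **Last pictures:** the hook hangs upright with the bar under its crook, the gate shut below it, and the gripper clear.
- **Stillness:** the grip stayed at the same pixel (225.7, 212.1) over the last 0.6 s or so.
- **Magenta block:** its position in the side view shifted by under 1 px from the start, part of it hidden by the hook.
- **Blue block:** I never went near it and it looks undisturbed, but I did not measure its shift.
- **Gate opening:** I inferred this rather than measured it. The bar ended up above the shut gate while the fingers still held the hook, with no force left at the wrist.
- **Checks that disagreed:** the bar's position differed between cameras. The side view taken alone was about 12 mm off the top view along y, and the wrist view about 5 mm. Both were within the fit's tolerance, and I went mainly by the top view.

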